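# Make up the home and the travel shoe-care kit

## Task

Make up two shoe-care kits from the stock along the near side of the stool. The home kit goes in the open dark blue grooming box: the large polish tin in the middle compartment, the plastic applicator in the narrow end compartment and the long brush in the wider end compartment; the travel kit goes in the small wooden tray: the small tin and the compact brush, one in each of its two compartments, either way round. Set each thing down, without dropping it, flat on the floor of its compartment and the same way up as it lies now (brushes on their bristles), and leave the shoe trees and the cream jar where they are.

Things in the scene. Friction and masses are not known exactly. Their poses are not given: they have to be found in the camera images.
- groom_box: Open dark blue box, fixed, on the stool (top z = 100 mm). Origin: middle of underside; x to the lid hinge, y along it. 160 x 308 outside, walls 5 thick, 42 high, floor 5. Partitions 30 high make compartments 150 long (x): wider end y -149 to -41 mm, middle -37 to 75, narrow end 79 to 149. Fixed lid leans back from rim x 81 to x 170, 190 up. Left or right half of far side, yaw within 0.1 rad.
- travel_tray: Pale wooden tray, fixed on the other half of the stool's far side, yaw within 0.1 rad. Origin: middle of its underside, z up, y along its length. 130 (x) by 210 mm (y) outside, walls 5 mm thick, 30 high, floor 5 thick. A partition 24 mm high makes two equal compartments, each 120 mm in x: y = -100 to -2 mm (centre -51) and 2 to 100 (centre 51).
- tin_large: Large flat round metal polish tin lying flat, lid up: 62 mm across, 24 mm high (lower 13 mm of the side 1 mm less in radius). The tiny twist opener on its side is only for show. About 0.07 kg. Origin: centre of its underside, z up.
- tin_small: Small flat round metal polish tin of the same kind, lying flat, lid up: 46 mm across, 18 mm high. About 0.06 kg. Origin: centre of its underside, z up.
- brush_long: Long polishing brush resting on its bristles: wooden back with round ends 120 mm long (its x), 44 mm wide (its y), 20 mm thick (22 to 42 mm above the underside), over a rigid dark bristle pad 22 mm high, set in 6 mm. 0.12 kg. Origin: middle of the bristles' underside, z up. Lies roughly along world y (within 0.4 rad). Take it by the back, across its width.
- brush_compact: Compact stiff-bristle brush resting on its bristles: wooden back with round ends 84 mm long (its x), 38 mm wide (its y), 16 mm thick (16 to 32 mm above the underside), over rigid bristles 16 mm high, set in 6 mm. 0.06 kg. Origin: middle of the bristles' underside, z up. Lies roughly along world y (within 0.5 rad). Take it by the back, across its width.
- applicator: Black hard plastic applicator lying on its back: straight handle 18 mm wide (its y), 16 mm high, from x = -52 to 20 mm; round head 34 mm across, 18 mm high, at x = +31 mm, grey pad up. 100 mm long in all, 0.04 kg. Origin: on the handle's underside, 52 mm from the plain end, z up. Good grip: across the handle at x = -5 mm. Lies roughly along world y (within 0.4 rad).
- shoe_tree_left: Bystander: wooden shoe tree lying at the stool's left end, 241 mm long (along its x), 66 mm wide, 71 mm high at the heel knob. Origin: underside, near mid-length. Must stay.
- shoe_tree_right: Bystander: the other wooden shoe tree, the same size, at the stool's right end. Must stay.
- cream_jar: Bystander: amber glass jar with a black cap, 52 mm across, 52 mm high, upright near the stool's right front corner. Origin: centre of its underside. Must stay.
Things that resemble listed ones, but are neither listed nor needed, are in the scene too. What is shaped like the tin_large but yellow is not meant. There is more than one size of the applicator; the one meant has the size given above.

How it is judged:
At the end, for the whole second after the job is handed in: Each thing's origin is inside its compartment (tray: either way round), under 4 mm above its floor, tilted under 0.10 rad, right way up, released, at rest (under 0.02 m/s, 0.3 rad/s); shoe trees and jar within 20 mm of their start (x of brush_long in the frame of groom_box between -0.04 and 0.04 m and y of brush_long in the frame of groom_box between -0.149 and -0.041 m and z of brush_long in the frame of groom_box between 0 and 0.009 m and angle between each of brush_long, tin_large, applicator's own z axis and vertical below 0.1 rad and x of tin_large in the frame of groom_box between -0.06 and 0.06 m and y of tin_large in the frame of groom_box between -0.037 and 0.075 m and z of tin_large in the frame of groom_box between 0 and 0.009 m and x of applicator in the frame of groom_box between -0.065 and 0.065 m and y of applicator in the frame of groom_box between 0.079 and 0.149 m and z of applicator in the frame of groom_box between 0 and 0.009 m and (((x of brush_compact in the frame of travel_tray between -0.05 and 0.05 m and y of brush_compact in the frame of travel_tray between -0.1 and -0.002 m and z of brush_compact in the frame of travel_tray between 0 and 0.009 m and angle between brush_compact's own z axis and vertical below 0.1 rad) and (x of tin_small in the frame of travel_tray between -0.05 and 0.05 m and y of tin_small in the frame of travel_tray between 0.002 and 0.1 m and z of tin_small in the frame of travel_tray between 0 and 0.009 m and angle between tin_small's own z axis and vertical below 0.1 rad)) or ((x of brush_compact in the frame of travel_tray between -0.05 and 0.05 m and y of brush_compact in the frame of travel_tray between 0.002 and 0.1 m and z of brush_compact in the frame of travel_tray between 0 and 0.009 m and angle between brush_compact's own z axis and vertical below 0.1 rad) and (x of tin_small in the frame of travel_tray between -0.05 and 0.05 m and y of tin_small in the frame of travel_tray between -0.1 and -0.002 m and z of tin_small in the frame of travel_tray between 0 and 0.009 m and angle between tin_small's own z axis and vertical below 0.1 rad))) and linear speed of each of brush_long, tin_large, applicator, brush_compact, tin_small below 0.02 m/s and angular speed of each of brush_long, tin_large, applicator, brush_compact, tin_small below 0.3 rad/s and distance of each of shoe_tree_left, shoe_tree_right, cream_jar from where it was at the start of the episode below 0.02 m); the robot touches nothing.
It fails at once if a shoe tree or the cream jar is shifted by more than 20 mm from where it stood (distance of any of shoe_tree_left, shoe_tree_right, cream_jar from where it was at the start of the episode above 0.02 m).
It fails at once if a thing is dropped (falls faster than 0.7 m/s out of the fingers, a fall of about 25 mm) instead of being set down ((linear speed of brush_long above 0.7 m/s and contact force between the fingers and brush_long below 0.01 N) or (linear speed of tin_large above 0.7 m/s and contact force between the fingers and tin_large below 0.01 N) or (linear speed of applicator above 0.7 m/s and contact force between the fingers and applicator below 0.01 N) or (linear speed of brush_compact above 0.7 m/s and contact force between the fingers and brush_compact below 0.01 N) or (linear speed of tin_small above 0.7 m/s and contact force between the fingers and tin_small below 0.01 N)).
It also fails if it takes over 125 s, if anything falls off the work surface, if the arm or the gripper's body presses on something with over 40 N, if the wrist force passes 120 N, or if a joint passes its speed limit or range.

## Robot

A 7-joint arm with a two-finger parallel gripper is mounted at the origin on the work surface. World frame = base frame: x ahead of the robot, y to its left, z up, the work surface at z = 0. Lengths are in m, angles in rad, forces in N, time in s.
With the tool pointing down it reaches from about 0.425 to 0.925 m from the base axis. Payload 6.8 kg.
Tool frame: the origin (TCP) lies midway between the tips of the shut fingers; the grasp point (between the pads) lies 19 mm behind it (bot.pinch_z is the distance from the TCP to the grasp point, in m); x points along the fingers, y is the direction in which the jaws open and shut, and the axes are right-handed (so a half turn about x gives the same grasp; the last joint's range is limited). The gripper opens to 85 mm and grips with 20 to 120 N. Pads are 22 mm wide; open, the fingers measure 114 mm over their backs; the gripper's body (76 mm by 85 mm) begins 54 mm behind the grasp point. The pads swing forward as they close: fully open they stand 13 mm farther back than shut.
Start: joints at [-1.31, 0.477, 0.022, 1.555, -0.011, 1.109, -0.083], TCP at [0.243, 0.63, 0.231] pointing down, gripper open.
Joint ranges: [-2.96, 2.96], [-0.34, 2.1], [-1.41, 1.46], [0.24, 2.44], [-1.37, 4.51], [0.17, 1.92], [-2.96, 2.96]. Speed limits (rad/s): [2.39, 2.39, 3.14, 3.14, 3.14, 3.14, 3.14].

## Interface

Orientations are given as a unit quaternion [w, x, y, z].
In Python, from station import bot gives the robot as it stands. The module is installed in compiled form; this text tells all that it offers.
- The arm moves only by the tool step_arm, never from a script. Its argument "plan" is a list of rows, each a list of 6 numbers: the shift along the tool's x, y, z in units of 40 mm (1.0 is 40 mm), then the turn, a rotation vector about the tool's x, y, z in units of 360 degrees (1.0 is 360 degrees). In form: [[dx, dy, dz, ax, ay, az], ...]. A call has 1 to 8 rows; each row shifts and turns the commanded pose from where the row before left it, along the tool's axes as they then stand; what a row does not reach is not made up. A row lasts 1/8 s, in which the tool goes at most 62.5 mm and 10.7 degrees, less where a joint would pass 70% of its speed; a pose out of reach is approached as far as the arm can. A call with a number of a shift or a turn outside -1 to 1 is refused whole. A call with a gripper value outside its range is refused whole. "fingers" is the closure, from -1 (fully open) to 1 (shut), set as the call begins (left out, the last holds). The fingers move at their own pace and stop on an object; "force" is the grip in N (left out, the last holds). Time passes only in rows, so rows that do not move let the fingers close. It gives the time, the measured TCP pose, the force and the opening at its end, in the units of the state.
- bot.get_obs(): the state, without advancing time (a new reading comes with each control period).
- bot.read_camera(name): name is "scene" or "top"; returns (picture, depth): 384x512x3 uint8, red, green, blue; 384x512 float32, m along the optical axis (not along the pixel's ray), 0 where there is no reading.
- bot.camera_model(name): a dict with "mtx" (3x3 intrinsics, pixels), "origin" and "rotation" of the camera in the world. Camera axes: x right, y up, looking along -z (the intrinsics and any distortion apply to the point x, -y, -z); pixel columns grow to the right and rows downward; lengths in m; the calibration is good to about 2 mm. A picture is of the moment at which its call begins. camera_model takes no time and is no camera call.
- bot.hand_in(): hands the job in, once; it reports no verdict.
The state is a dict: "t": time; "q": joint angles; "joint_vel": joint speeds; "joint_torque": joint torques, N m; "eef_pos": TCP position; "tool_rot": TCP orientation; "contact_force": force on the tool from outside, world axes, zero at the start; "torque": the same for the moment, N m; "gripper_width": opening from 0.0 (shut) to 1.0 (fully open).
Only numpy, scipy, OpenCV 4.12 (cv2) and the standard library are available. Lean on these libraries where they do the work, as an engineer would, in place of code of your own. Each camera call takes 0.05 s, during which the arm holds its last target.

## Working session

There is one attempt and no reset: what is moved stays moved. The work goes in short steps, Python scripts to look and compute and a tool call to move; the robot and the scene stay as the last step left them, time stands still between calls to the robot, and variables do not carry over. Pictures are saved under pics/ and viewed, and the job is handed in when it is done.

Besides the shell and the picture viewer there is one more tool, called after "Request:" as name([rows], argument=value, ...), one row to a line, values as JSON. step_arm: Moves the arm, as the interface text tells. Shifts and turns lie within -1 to 1; 1 stands for 40 mm of shift or 360 degrees of turn. Its arguments: {"type":"object","properties":{"plan":{"type":"array"},"fingers":{"type":"number"},"force":{"type":"number"}},"required":["plan"]}

```bash
mkdir -p pics
python3 - <<'E'
from station import bot
import cv2, numpy as np
print(bot.get_obs())
for n in("scene","top"):
    p,d=bot.read_camera(n); np.savez(f"{n}0.npz",p=p,d=d)
    cv2.imwrite(f"pics/{n}0.png",cv2.resize(p[:,:,::-1],(800,600),interpolation=cv2.INTER_CUBIC))
    print(n,bot.camera_model(n))
E
```

```text
{'t': 0.0, 'q': array([-1.31009476,  0.47779528,  0.02234158,  1.55644509, -0.01151332,
        1.10929087, -0.08311428]), 'joint_vel': array([-2.16801504e-03, -1.46430491e-03,  4.39105654e-04,  3.08270514e-05,
       -1.10888318e-04,  4.54895411e-04,  4.89859999e-04]), 'joint_torque': array([-4.58142003e-04, -5.96446145e+01,  1.60819240e+00, -2.81199700e+01,
        1.25498255e-02,  9.34605167e-03,  9.61676221e-06]), 'eef_pos': array([0.24313547, 0.62906171, 0.23033167]), 'tool_rot': array([ 0.69504419,  0.12901755,  0.69519262, -0.13028915]), 'contact_force': array([-0.13835543, -0.4057153 , -0.23804547]), 'torque': array([-0.01560381,  0.02935161, -0.02188589]), 'gripper_width': 0.9952130029777944}
scene {'mtx': array([[419.83099712,   0.        , 256.94725303],
       [  0.        , 419.83099712, 194.93254687],
       [  0.        ,   0.        ,   1.        ]]), 'origin': array([1.4109849 , 0.20947693, 1.19547262]), 'rotation': array([0.59930133, 0.22693411, 0.28639378, 0.71226219])}
top {'mtx': array([[372.55185037,   0.        , 258.61039952],
       [  0.        , 372.55185037, 189.48393628],
       [  0.        ,   0.        ,   1.        ]]), 'origin': array([0.27078818, 0.00267428, 1.10189166]), 'rotation': array([ 0.70956027,  0.04752964, -0.06575543, -0.69995813])}
```

View pics/scene0.png

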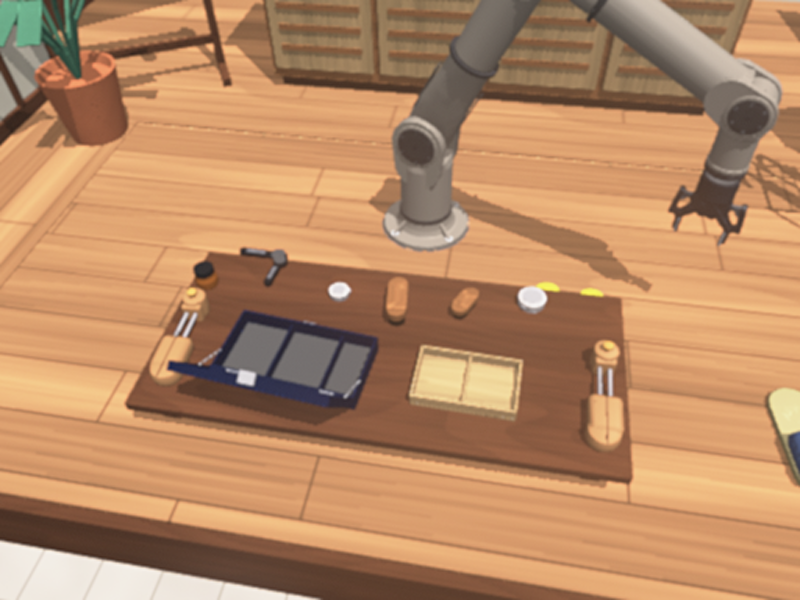

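View pics/top0.png

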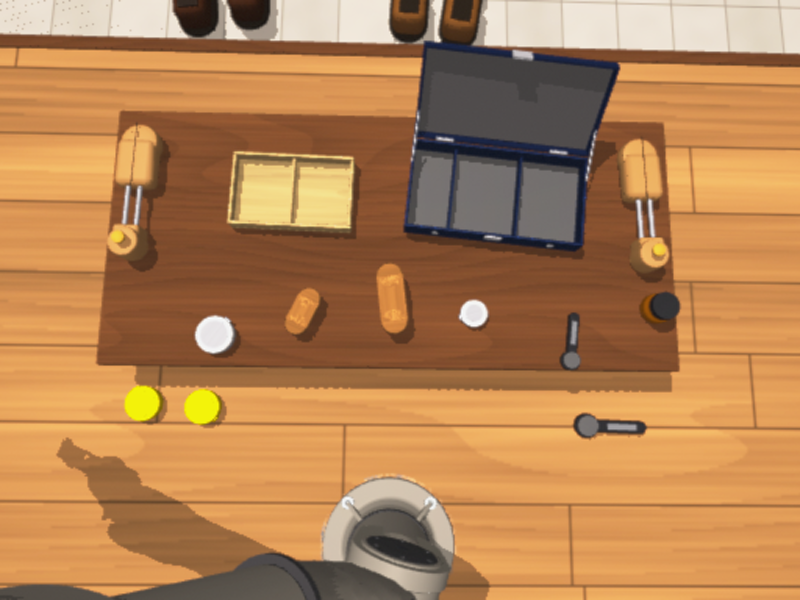

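The top view (800x600) shows:
- **Targets:** large white tin (215,335), small tin (474,314), compact brush (303,311), long brush (392,298).
- **Containers:** tray (292,192), box (495,195).
- **Bystanders:** jar (660,306), shoe trees at both ends.
- **Decoys:** yellow tins on the floor at (142,404) and (202,407).
- **Applicator candidates:** (571,340) on the stool and (610,427) on the floor. I'll measure their lengths to choose.

```bash
cat > h.py <<'E'
import numpy as np, cv2
from station import bot
from scipy.spatial.transform import Rotation as R
def RT(n):
    m=bot.camera_model(n);q=m["rotation"]
    return m["mtx"],np.array(m["origin"]),R.from_quat([q[1],q[2],q[3],q[0]]).as_matrix()
def ray(n,uv,z):
    K,o,r=RT(n); uv=np.atleast_2d(np.asarray(uv,float))
    d=np.c_[(uv[:,0]-K[0,2])/K[0,0],-(uv[:,1]-K[1,2])/K[1,1],-np.ones(len(uv))]@r.T
    return o+d*((z-o[2])/d[:,2])[:,None]
def cloud(n,d):
    K,o,r=RT(n); v,u=np.mgrid[:d.shape[0],:d.shape[1]]
    c=np.stack([(u-K[0,2])/K[0,0]*d,-(v-K[1,2])/K[1,1]*d,-d],-1)
    return o+c@r.T
def proj(n,P):
    K,o,r=RT(n); c=(np.atleast_2d(P)-o)@r
    return np.c_[K[0,0]*c[:,0]/-c[:,2]+K[0,2],-K[1,1]*c[:,1]/-c[:,2]+K[1,2]]
E
python3 - <<'E'
from h import *
for n in("top","scene"):
    f=np.load(f"{n}0.npz");p,d=f["p"],f["d"];P=cloud(n,d)
    hh=cv2.cvtColor(p,cv2.COLOR_RGB2HSV).astype(int)
    z=P[...,2]
    st=(P[...,0]>.2)&(P[...,0]<.8)&(abs(P[...,1])<.6)
    print(n,"stool z med",np.median(z[st&(z>.05)&(z<.12)]), 'floor',np.median(z[st&(z<.05)]))
    m=(st&(z>.108)&(d>0)).astype(np.uint8)
    k,l,s,c=cv2.connectedComponentsWithStats(m)
    for i in range(1,k):
        if s[i,4]<60: continue
        q=P[l==i]; zt=np.percentile(z[l==i],95)
        print(i,s[i],c[i].round(1),"z95 %.3f"%zt,"min",q.min(0).round(3),"max",q.max(0).round(3),"rgb",np.median(p[l==i],0))
E
python3 - <<'E'
import cv2,numpy as np
p=np.load("top0.npz")["p"][:,:,::-1]
cv2.imwrite("pics/topapp.png",cv2.resize(p[190:290,340:450],(770,700)[:2] if 0 else (660,600),interpolation=cv2.INTER_CUBIC))
E
```

```text
top stool z med 0.10142858411074362 floor 0.0011633611638138808
1 [ 258   29  139  132 9589] [326.6  77.2] z95 0.267 min [ 0.518 -0.349  0.108] max [ 0.8   -0.018  0.287] rgb [69. 66. 74.]
2 [  69   78   35   89 1657] [ 86.1 119.4] z95 0.154 min [0.486 0.41  0.108] max [0.725 0.478 0.175] rgb [220. 165.  94.]
4 [ 395   89   33   86 1554] [410.9 128. ] z95 0.155 min [ 0.48  -0.47   0.109] max [ 0.717 -0.402  0.175] rgb [226. 167.  92.]
5 [ 145   97   82   52 1091] [184.3 121.3] z95 0.133 min [0.545 0.071 0.108] max [0.68  0.284 0.136] rgb [162. 128.  81.]
447 [241 169  20  45 708] [250.4 190.9] z95 0.146 min [ 0.364 -0.025  0.125] max [0.481 0.025 0.148] rgb [214. 136.  67.]
449 [182 184  23  31 443] [193.3 198.9] z95 0.136 min [0.362 0.121 0.118] max [0.441 0.178 0.137] rgb [209. 132.  65.]
450 [409 187  26  20 401] [421.7 196.3] z95 0.156 min [ 0.391 -0.479  0.108] max [ 0.44  -0.431  0.157] rgb [53. 52. 52.]
451 [293 192  19  17 234] [302.5 200.2] z95 0.122 min [ 0.382 -0.163  0.112] max [ 0.426 -0.115  0.123] rgb [233.5 232.  232. ]
452 [359 200  13  37 305] [365.4 219.8] z95 0.12
[... 658 characters left out ...]
253.4 191.4] z95 0.147 min [ 0.364 -0.028  0.108] max [0.488 0.023 0.15 ] rgb [204. 138.  92.]
17 [210 180  14  12 116] [216.4 185.5] z95 0.124 min [ 0.371 -0.166  0.108] max [ 0.434 -0.118  0.128] rgb [233. 227. 226.]
22 [331 183  18  16 229] [339.5 190.5] z95 0.129 min [0.329 0.262 0.109] max [0.398 0.322 0.132] rgb [228. 223. 223.]
24 [288 184  18  19 227] [296.6 192.6] z95 0.138 min [0.366 0.118 0.108] max [0.445 0.173 0.14 ] rgb [196. 133.  89.]
60 [ 374  218   25   71 1187] [386.  256.6] z95 0.154 min [0.495 0.408 0.108] max [0.73  0.484 0.176] rgb [224. 172. 121.]
64 [ 262  221   72   47 1145] [297.3 243.5] z95 0.133 min [0.546 0.068 0.108] max [0.687 0.28  0.136] rgb [205. 166. 121.]
```

View pics/topapp.png

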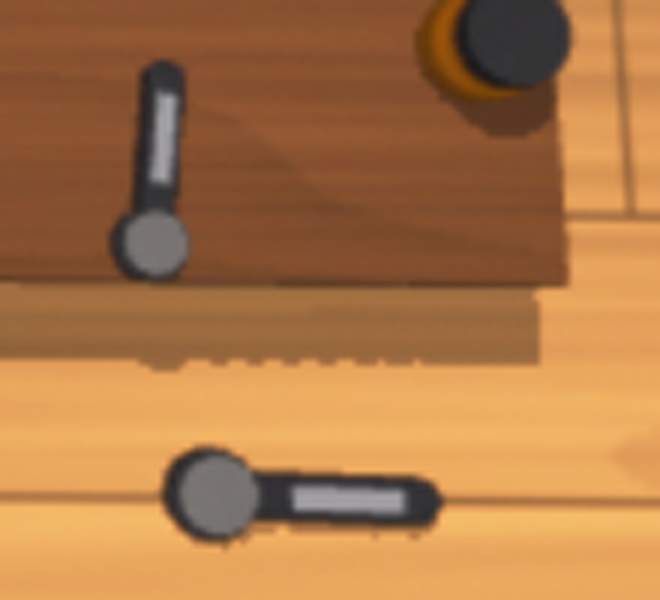

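The stool applicator at (571,340) spans about 97 mm. The floor one at (610,427) spans about 46 px, or roughly 135 mm. The description gives 100 mm on the stool's near side, so I take the stool one. The brushes and applicator measure as lying along world x, not y as the text says, so I'll go by the measurement. Next I need precise poses.

```bash
cat > meas.py <<'E'
from h import *
f=np.load("top0.npz");p,d=f["p"],f["d"];P=cloud("top",d);hsv=cv2.cvtColor(p,cv2.COLOR_RGB2HSV).astype(int)
H,S,V=hsv[...,0],hsv[...,1],hsv[...,2]
x,y,z=P[...,0],P[...,1],P[...,2]
def rect(m,zp,name):
    k,l,s,c=cv2.connectedComponentsWithStats(m.astype(np.uint8)); i=1+np.argmax(s[1:,4]); m=l==i
    v,u=np.nonzero(m); w=ray("top",np.c_[u,v],zp)[:,:2]
    (cx,cy),(a,b),t=cv2.minAreaRect((w*1000).astype(np.float32))
    C=np.cov(w.T); e,ev=np.linalg.eigh(C); ax=ev[:,1]; 
    print(name,"n",len(w),"centroid",(w.mean(0)*1000).round(1),"rect c",round(cx,1),round(cy,1),"size",round(a,1),round(b,1),"ang",round(t,1),"pca deg",round(np.degrees(np.arctan2(ax[1],ax[0])),1))
    return m
def near(cx,cy,r): return np.hypot(x-cx,y-cy)<r
rect(near(.36,.296,.05)&(S<40)&(z>.118),.124,"tinL")
rect(near(.404,-.14,.04)&(S<40)&(z>.113),.118,"tinS")
rect(near(.422,0,.08)&(z>.13),.142,"brL")
rect(near(.4,.15,.06)&(z>.12),.132,"brC")
rect(near(.36,-.306,.08)&(z>.108),.117,"app")
rect(near(.33,-.306,.03)&(S<40)&(V>95)&(V<135)&(z>.112),.118,"pad")
rect(near(.37,-.306,.04)&(S<40)&(V>135)&(z>.108),.116,"strip")
rect(near(.23,-.35,.12)&(z>.005)&(V<130),.017,"app2")
rect((x>.53)&(x<.7)&(y>.05)&(y<.3)&(z>.12),.13,"tray")
print("tool");o=bot.get_obs();q=o["tool_rot"];print(R.from_quat([q[1],q[2],q[3],q[0]]).as_matrix().round(3))
np.save("x.npy",0)
E
python3 meas.py
python3 - <<'E'
import cv2,numpy as np
p=np.load("top0.npz")["p"][:,:,::-1]
cv2.imwrite("pics/topbox.png",cv2.resize(p[75:170,250:390],(798,541),interpolation=cv2.INTER_CUBIC)) # 5.7x
E
```

```text
tinL n 443 centroid [360.3 295.2] rect c 360.2 294.3 size 60.4 59.3 ang 47.0 pca deg 78.3
tinS n 227 centroid [ 403.  -139.9] rect c 403.0 -140.2 size 41.4 44.2 ang 45.2 pca deg 120.5
brL n 705 centroid [4.227e+02 1.000e-01] rect c 422.6 0.1 size 117.7 43.9 ang 7.0 pca deg -172.9
brC n 440 centroid [400.4 149.1] rect c 400.5 148.9 size 40.3 82.7 ang 63.8 pca deg 154.6
app n 305 centroid [ 353.2 -307.5] rect c 358.2 -306.5 size 32.1 96.8 ang 88.2 pca deg 173.5
pad n 80 centroid [ 325.6 -306.4] rect c 324.7 -306.4 size 24.0 24.1 ang 88.1 pca deg 109.0
strip n 33 centroid [ 373.4 -312.7] rect c 372.7 -312.7 size 5.4 35.2 ang 88.0 pca deg 173.3
app2 n 539 centroid [ 329.9 -375.3] rect c 333.6 -378.6 size 43.7 191.2 ang 0.7 pca deg 90.8
tray n 746 centroid [613.7 180.4] rect c 611.8 177.2 size 210.8 133.2 ang 88.4 pca deg 89.9
tool
[[-0.     0.36   0.933]
 [-0.002  0.933 -0.36 ]
 [-1.    -0.002  0.   ]]
```

View pics/topbox.png

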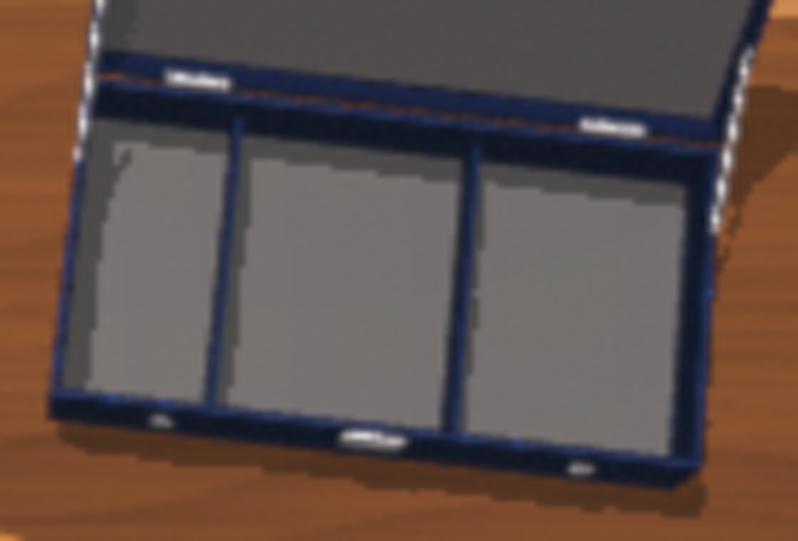

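The crop (5.7x) shows the box's near rim from (52,400) to (702,468), and partition ends at (238,118)-(212,402) and (474,150)-(450,430).

Run:
```python
from h import *
f=lambda a:np.array(a)/5.7+[250,75]-0.4
r=ray("top",f([[52,400],[702,468]]),.142)[:,:2]*1000
print("near rim",r.round(1))
e=(r[0]-r[1]);L=np.linalg.norm(e);yaw=np.arctan2(e[1],e[0])-np.pi/2;print("len",L,"yaw",yaw)
ex=np.array([np.cos(yaw),np.sin(yaw)])
c=r.mean(0)+80*ex;print("centre",c)
ey=np.array([-ex[1],ex[0]])
for n,a in(("part1",[[238,118],[212,402]]),("part2",[[474,150],[450,430]])):
    w=ray("top",f(a),.130)[:,:2]*1000; print(n,((w-c)@np.c_[ex,ey]).round(1))
# depth based: floor-level points
d=np.load("top0.npz");P=cloud("top",d["d"])*1000
b=(P[...,2]>136)&(P[...,2]<147)&(P[...,0]>500)&(P[...,0]<700)&(P[...,1]<-10)&(P[...,1]>-370)
q=P[b][:,:2]-c; l=q@np.c_[ex,ey]
print("rim z pts",len(l)); 
for lo,hi,nm in((-200,-140,"y-"),(140,200,"y+")):
    s=l[(l[:,1]>lo)&(l[:,1]<hi)&(abs(l[:,0])<70)]; print(nm,np.median(s,0),s.min(0),s.max(0)); print(np.polyfit(s[:,0],s[:,1],1))
s=l[(l[:,0]<-60)&(abs(l[:,1])<140)];print("near",np.median(s,0),np.polyfit(s[:,1],s[:,0],1))
# scene view tray check
d=np.load("scene0.npz");P=cloud("scene",d["d"])*1000
b=(P[...,2]>122)&(P[...,2]<136)&(P[...,0]>530)&(P[...,0]<700)&(P[...,1]<300)&(P[...,1]>50)
print("tray scene",cv2.minAreaRect(P[b][:,:2].astype(np.float32)))
b=(P[...,2]>136)&(P[...,2]<147)&(P[...,0]>490)&(P[...,0]<700)&(P[...,1]<-10)&(P[...,1]>-370)
l=(P[b][:,:2]-c)@np.c_[ex,ey]
for lo,hi,nm in((-200,-140,"y-"),(140,200,"y+")):
    s=l[(l[:,1]>lo)&(l[:,1]<hi)&(abs(l[:,0])<70)]; print(nm,np.median(s,0))
s=l[(l[:,0]<-60)&(abs(l[:,1])<140)];print("near",np.median(s,0))
```

```text
near rim [[ 546.9  -20.2]
 [ 519.8 -325.2]]
len 306.2392671328744 yaw -0.08853073608333517
centre [ 613.00619084 -179.76483529]
part1 [[ 73.7  77.6]
 [-69.4  77.6]]
part2 [[ 70.1 -37.9]
 [-70.9 -36.1]]
rim z pts 994
y- [  -3.40526366 -149.34727859] [ -68.06037065 -153.73387526] [  68.71754423 -146.21794559]
[-5.84395616e-03 -1.49723625e+02]
y+ [ -8.30684152 152.14420938] [-69.19441078 149.53223885] [ 68.78718271 155.07694855]
[-1.02782167e-02  1.52206063e+02]
near [-78.61474183   2.26160986] [ 7.58179745e-03 -7.84476716e+01]
tray scene ((615.4153442382812, 173.66712951660156), (210.6051483154297, 135.6913604736328), 88.18819427490234)
y- [   8.16441058 -152.62852142]
y+ [  6.96548839 149.91159613]
near [-73.74632927   5.95272093]
```

Everything checks against the given sizes. Poses in mm:

| Thing | Position | Yaw |
|---|---|---|
| Large tin | (360, 295) | – |
| Small tin | (403, -140) | – |
| Long brush | (423, 0) | 7° |
| Compact brush | (400.5, 149) | -25° |
| Applicator grip | (361, -311) | -7.6° |
| Box | (613, -179) | -4.9° |
| Tray | (613, 176) | -1.6° |

Next, a small helper to turn targets into tool-axis numbers.

```bash
cat > go.py <<'E'
import sys
from h import *
# target x y z (mm), jaw angle a (deg); prints total shift in tool units with present axes & after turn
o=bot.get_obs();q=o["tool_rot"];M=R.from_quat([q[1],q[2],q[3],q[0]]).as_matrix()
a=np.degrees(np.arctan2(M[0,1],M[1,1]));p=o["eef_pos"]*1000
print("t %.2f"%o["t"],"p",p.round(1),"a %.1f"%a,"xdir",M[:,0].round(3),"F",o["contact_force"].round(1),"w %.3f (%.1f mm)"%(o["gripper_width"],85*o["gripper_width"]),"q",o["q"].round(2))
if len(sys.argv)>4:
    x,y,z,t=map(float,sys.argv[1:5]);dl=np.array([x,y,z])-p
    for lab,aa in(("present axes",a),("after turn",t)):
        s,c=np.sin(np.radians(aa)),np.cos(np.radians(aa))
        u=np.array([-dl[2],dl[0]*s+dl[1]*c,dl[0]*c-dl[1]*s])/40
        print(lab,"units",u.round(3),"rows>=%d"%np.ceil(abs(u).max()))
    print("turn units %.4f"%((t-a)/360), "rows>=%d"%np.ceil(abs(t-a)/10.7))
E
python3 go.py 360.5 295 200 5
```

```text
t 0.10 p [243.1 629.1 230.4] a 21.1 xdir [-0.    -0.002 -1.   ] F [0.8 0.4 0.1] w 1.000 (85.0 mm) q [-1.31  0.48  0.02  1.56 -0.01  1.11 -0.08]
present axes units [ 0.761 -6.734  5.748] rows>=7
after turn units [ 0.761 -8.066  3.651] rows>=9
turn units -0.0448 rows>=2
```

Request:
step_arm([
  [0,0,0,-0.0224,0,0],
  [0,0,0,-0.0224,0,0],
  [0,-0.9,0.4,0,0,0],
  [0,-0.9,0.4,0,0,0],
  [0,-0.9,0.4,0,0,0],
  [0,-0.9,0.4,0,0,0],
  [0,-0.9,0.4,0,0,0],
  [0,-0.9,0.4,0,0,0],
], fingers=-1, force=40)

```text
t: 1.1
eef_pos: [0.3204, 0.4045, 0.231]
tool_rot: [0.706, 0.031, 0.707, -0.031]
contact_force: [0.9, 0.3, -0.1]
gripper_width: 1.004
```

```bash
python3 go.py 360.5 295 180 5
```

```text
t 1.10 p [320.4 404.5 231. ] a 5.0 xdir [-0. -0. -1.] F [ 0.9  0.3 -0.1] w 1.004 (85.3 mm) q [-1.03  0.22  0.01  1.93 -0.    0.99  0.46]
present axes units [ 1.276 -2.641  1.239] rows>=3
after turn units [ 1.276 -2.641  1.239] rows>=3
turn units -0.0000 rows>=1
```

Request:
step_arm([
  [0.2,-0.7,0.3,0,0,0],
  [0.3,-0.7,0.3,0,0,0],
  [0.4,-0.7,0.3,0,0,0],
  [0.38,-0.54,0.34,0,0,0],
  [0,0,0,0,0,0],
  [0,0,0,0,0,0],
])

```text
t: 1.85
eef_pos: [0.3601, 0.2974, 0.1804]
tool_rot: [0.706, 0.031, 0.706, -0.03]
contact_force: [0.0, -0.3, 0.6]
gripper_width: 0.999
```

```bash
python3 go.py 360.5 295 101.5 5;python3 - <<'E'
from h import *
for n in("scene","top"):
    p,d=bot.read_camera(n)
    u=proj(n,[[.36,.295,.12]])[0].astype(int)
    c=p[max(0,u[1]-60):u[1]+60,max(0,u[0]-80):u[0]+80,::-1]
    cv2.imwrite(f"pics/{n}1.png",cv2.resize(c,None,fx=4,fy=4,interpolation=cv2.INTER_CUBIC))
E
```

```text
t 1.85 p [360.1 297.4 180.4] a 5.0 xdir [ 0.     0.001 -1.   ] F [ 0.  -0.3  0.6] w 0.999 (84.9 mm) q [-0.88  0.2   0.07  2.09 -0.02  0.85  0.68]
present axes units [ 1.972 -0.06   0.014] rows>=2
after turn units [ 1.972 -0.06   0.014] rows>=2
turn units 0.0001 rows>=1
```

View pics/scene1.png

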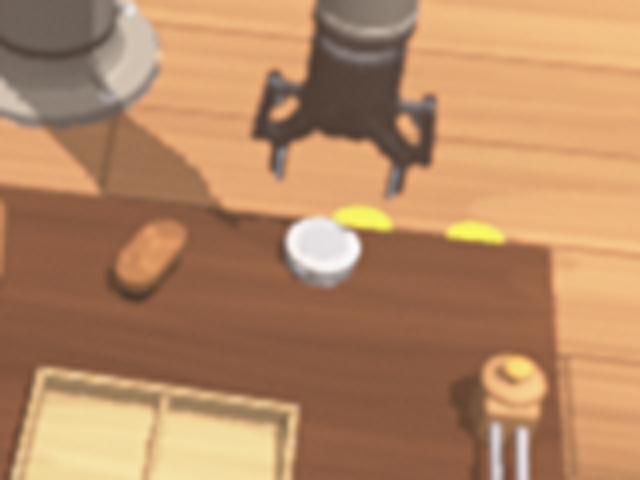

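The gripper hangs open above the large white tin at (322,250), with fingertips at (278,178) and (393,190) either side of it. I'll lower and grip.

Request:
step_arm([
  [0.6,-0.06,0.01,0,0,0],
  [0.6,0,0,0,0,0],
  [0.5,0,0,0,0,0],
  [0.27,0,0,0,0,0],
  [0,0,0,0,0,0],
])

```text
t: 2.58
eef_pos: [0.3602, 0.2945, 0.1011]
tool_rot: [0.706, 0.03, 0.707, -0.031]
contact_force: [0.6, -0.4, -0.0]
gripper_width: 0.999
```

Request:
step_arm([
  [0,0,0,0,0,0],
  [0,0,0,0,0,0],
  [0,0,0,0,0,0],
  [0,0,0,0,0,0],
  [0,0,0,0,0,0],
  [0,0,0,0,0,0],
], fingers=1, force=40)

```text
t: 3.32
eef_pos: [0.361, 0.2949, 0.1026]
tool_rot: [0.707, 0.031, 0.706, -0.03]
contact_force: [-1.6, -0.8, 7.6]
gripper_width: 0.708
```

```bash
python3 go.py 614.6 -160 195 5
```

```text
t 3.33 p [361.  294.9 102.6] a 5.0 xdir [ 0.001  0.002 -1.   ] F [-1.6 -0.8  7.6] w 0.708 (60.2 mm) q [-0.87  0.32  0.06  2.16 -0.03  0.66  0.69]
present axes units [ -2.309 -10.777   7.305] rows>=11
after turn units [ -2.309 -10.776   7.306] rows>=11
turn units 0.0000 rows>=1
```

Request:
step_arm([
  [-0.3,0,0,0,0,0],
  [-0.8,0,0,0,0,0],
  [-0.8,-0.2,0.1,0,0,0],
  [-0.4,-0.6,0.4,0,0,0],
  [0,-0.9,0.6,0,0,0],
  [0,-0.9,0.6,0,0,0],
  [0,-0.9,0.6,0,0,0],
  [0,-0.9,0.6,0,0,0],
])

```text
t: 4.32
eef_pos: [0.4614, 0.1074, 0.1944]
tool_rot: [0.707, 0.031, 0.706, -0.031]
contact_force: [0.7, 0.8, -2.2]
gripper_width: 0.703
```

Request:
step_arm([
  [0,-0.9,0.6,0,0,0],
  [0,-0.9,0.6,0,0,0],
  [0,-0.9,0.6,0,0,0],
  [0,-0.9,0.6,0,0,0],
  [0,-0.9,0.6,0,0,0],
  [0,-0.8,0.6,0,0,0],
  [0,-0.6,0.5,0,0,0],
  [0,0,0,0,0,0],
])

```text
t: 5.32
eef_pos: [0.6041, -0.1435, 0.1941]
tool_rot: [0.707, 0.032, 0.706, -0.033]
contact_force: [-1.4, 0.6, -0.5]
gripper_width: 0.701
```

```bash
python3 go.py 614.6 -160 107.5 5;python3 - <<'E'
from h import *
for n in("scene",):
    p,d=bot.read_camera(n)
    u=proj(n,[[.61,-.16,.14]])[0].astype(int)
    c=p[max(0,u[1]-70):u[1]+50,max(0,u[0]-80):u[0]+80,::-1]
    cv2.imwrite(f"pics/{n}2.png",cv2.resize(c,None,fx=4,fy=4,interpolation=cv2.INTER_CUBIC))
E
```

```text
t 5.33 p [ 604.1 -143.5  194.1] a 5.2 xdir [ 0.001 -0.001 -1.   ] F [-1.4  0.6 -0.5] w 0.701 (59.6 mm) q [-0.13  0.44  0.35  1.75 -0.17  0.98  1.77]
present axes units [ 2.165 -0.387  0.299] rows>=3
after turn units [ 2.165 -0.388  0.298] rows>=3
turn units -0.0006 rows>=1
```

View pics/scene2.png

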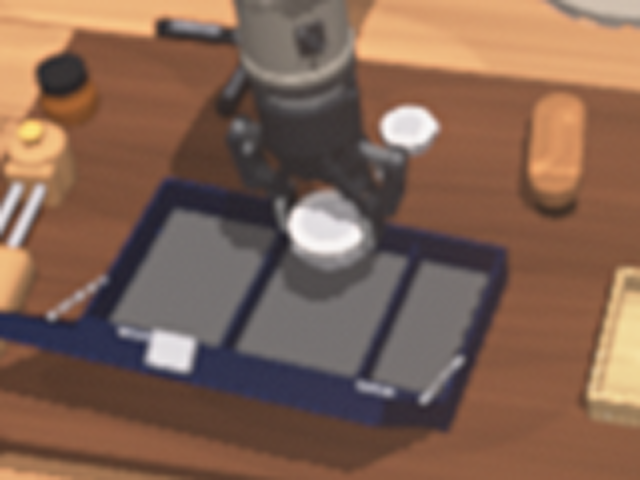

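The large tin is held level at (328,230), above the middle compartment. I'll correct sideways and lower it.

Request:
step_arm([
  [0,-0.39,0.3,0,0,0],
  [0.4,0,0,0,0,0],
  [0.6,0,0,0,0,0],
  [0.6,0,0,0,0,0],
  [0.4,0,0,0,0,0],
  [0,0,0,0,0,0],
])

```text
t: 6.12
eef_pos: [0.6129, -0.1567, 0.1116]
tool_rot: [0.705, 0.031, 0.708, -0.031]
contact_force: [-0.6, 0.3, -0.7]
gripper_width: 0.707
```

```bash
python3 go.py 614.6 -160 107.5 5
```

```text
t 6.12 p [ 612.9 -156.7  111.6] a 5.0 xdir [-0.003  0.001 -1.   ] F [-0.6  0.3 -0.7] w 0.707 (60.1 mm) q [-0.08  0.56  0.32  1.78 -0.22  0.85  1.82]
present axes units [ 0.104 -0.079  0.05 ] rows>=1
after turn units [ 0.104 -0.079  0.05 ] rows>=1
turn units 0.0001 rows>=1
```

Request:
step_arm([
  [0.05,-0.07,0.04,0,0,0],
  [0.05,0,0,0,0,0],
  [0,0,0,0,0,0],
])

```text
t: 6.5
eef_pos: [0.6157, -0.1603, 0.1097]
tool_rot: [0.707, 0.031, 0.706, -0.031]
contact_force: [-0.1, 0.4, -0.7]
gripper_width: 0.702
```

Request:
step_arm([
  [0.05,0,0,0,0,0],
  [0,0,0,0,0,0],
])

```text
t: 6.75
eef_pos: [0.6158, -0.1602, 0.1078]
tool_rot: [0.707, 0.031, 0.706, -0.031]
contact_force: [-0.6, 0.5, 1.9]
gripper_width: 0.699
```

Contact is starting, so I'll release with a partial opening.

Request:
step_arm([
  [0,0,0,0,0,0],
  [0,0,0,0,0,0],
  [0,0,0,0,0,0],
], fingers=-0.7)

```text
t: 7.12
eef_pos: [0.6154, -0.1602, 0.1072]
tool_rot: [0.706, 0.031, 0.706, -0.031]
contact_force: [0.5, -0.5, -0.7]
gripper_width: 0.851
```

Request:
step_arm([
  [-0.4,0,0,0,0,0],
  [-0.8,0,0,0,0,0],
  [-0.9,0,0,0,0,0],
  [-0.4,0,0,0,0,0],
])

```text
t: 7.62
eef_pos: [0.6167, -0.1607, 0.2105]
tool_rot: [0.708, 0.031, 0.705, -0.031]
contact_force: [1.1, 0.0, 0.1]
gripper_width: 0.852
```

```bash
python3 go.py 403 -140 205 5
python3 - <<'E'
from h import *
for n in("scene",):
    p,d=bot.read_camera(n)
    u=proj(n,[[.61,-.16,.14]])[0].astype(int)
    c=p[max(0,u[1]-70):u[1]+50,max(0,u[0]-80):u[0]+80,::-1]
    cv2.imwrite(f"pics/{n}3.png",cv2.resize(c,None,fx=4,fy=4,interpolation=cv2.INTER_CUBIC))
E
```

```text
t 7.62 p [ 616.7 -160.7  210.5] a 5.0 xdir [ 0.004 -0.001 -1.   ] F [1.1 0.  0.1] w 0.852 (72.4 mm) q [-0.1   0.45  0.35  1.69 -0.18  1.03  1.79]
present axes units [ 0.136  0.049 -5.366] rows>=6
after turn units [ 0.136  0.051 -5.366] rows>=6
turn units -0.0001 rows>=1
```

View pics/scene3.png

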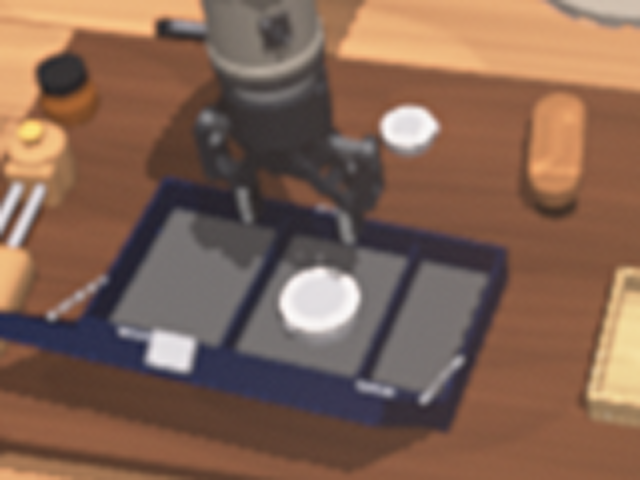

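The large tin lies flat in the middle compartment at (320,300). Next is the small tin.

Request:
step_arm([
  [0,0,-0.5,-0.0094,0,0],
  [0,0,-0.9,0,0,0],
  [0,0,-0.9,0,0,0],
  [0,0,-0.9,0,0,0],
  [0,0,-0.9,0,0,0],
  [0.3,0,-0.8,0,0,0],
  [0.3,0,-0.4,0,0,0],
  [0,0,0,0,0,0],
])

```text
t: 8.68
eef_pos: [0.4017, -0.1528, 0.1823]
tool_rot: [0.706, 0.01, 0.708, -0.01]
contact_force: [0.2, 0.3, 0.2]
gripper_width: 0.847
```

```bash
python3 go.py 403 -140 104 1.6
```

```text
t 8.68 p [ 401.7 -152.8  182.3] a 1.7 xdir [-0.003  0.001 -1.   ] F [0.2 0.3 0.2] w 0.847 (72.0 mm) q [-0.12  0.13  0.37  2.18 -0.06  0.84  1.83]
present axes units [1.957 0.32  0.024] rows>=2
after turn units [1.957 0.32  0.025] rows>=2
turn units -0.0001 rows>=1
```

Request:
step_arm([
  [0,0.32,0.02,0,0,0],
  [0.4,0,0,0,0,0],
  [0.6,0,0,0,0,0],
  [0.6,0,0,0,0,0],
  [0.28,0,0,0,0,0],
  [0,0,0,0,0,0],
])

```text
t: 9.43
eef_pos: [0.4051, -0.1399, 0.1078]
tool_rot: [0.707, 0.01, 0.707, -0.01]
contact_force: [-0.5, -0.8, -0.2]
gripper_width: 0.852
```

```bash
python3 go.py 403 -140 106 1.6
```

```text
t 9.43 p [ 405.1 -139.9  107.8] a 1.6 xdir [-0.001  0.    -1.   ] F [-0.5 -0.8 -0.2] w 0.852 (72.4 mm) q [-0.1   0.27  0.33  2.25 -0.14  0.65  1.88]
present axes units [ 0.045 -0.005 -0.052] rows>=1
after turn units [ 0.045 -0.005 -0.052] rows>=1
turn units 0.0000 rows>=1
```

Request:
step_arm([
  [0.05,0,-0.05,0,0,0],
  [0,0,0,0,0,0],
])

```text
t: 9.68
eef_pos: [0.403, -0.1402, 0.1066]
tool_rot: [0.707, 0.01, 0.707, -0.01]
contact_force: [-0.0, -0.6, -0.1]
gripper_width: 0.853
```

Request:
step_arm([
  [0,0,0,0,0,0],
  [0,0,0,0,0,0],
  [0,0,0,0,0,0],
  [0,0,0,0,0,0],
  [0,0,0,0,0,0],
  [0,0,0,0,0,0],
], fingers=1, force=40)

```text
t: 10.42
eef_pos: [0.4031, -0.1403, 0.1069]
tool_rot: [0.707, 0.01, 0.707, -0.01]
contact_force: [-2.5, 1.3, 9.6]
gripper_width: 0.511
```

```bash
python3 go.py 611.6 125 185 1.6
```

```text
t 10.43 p [ 403.1 -140.3  106.9] a 1.6 xdir [ 0.001  0.    -1.   ] F [-2.5  1.3  9.6] w 0.511 (43.4 mm) q [-0.1   0.26  0.33  2.26 -0.14  0.64  1.88]
present axes units [-1.953  6.778  5.023] rows>=7
after turn units [-1.953  6.775  5.026] rows>=7
turn units -0.0001 rows>=1
```

Request:
step_arm([
  [-0.3,0,0,0,0,0],
  [-0.8,0,0,0,0,0],
  [-0.8,0.2,0.1,0,0,0],
  [-0.1,0.6,0.5,0,0,0],
  [0,0.8,0.6,0,0,0],
  [0,0.8,0.6,0,0,0],
  [0,0.8,0.6,0,0,0],
  [0,0.8,0.6,0,0,0],
])

```text
t: 11.42
eef_pos: [0.528, 0.0173, 0.1868]
tool_rot: [0.707, 0.01, 0.707, -0.01]
contact_force: [0.3, 0.3, -0.9]
gripper_width: 0.505
```

Request:
step_arm([
  [0,0.8,0.6,0,0,0],
  [0,0.8,0.6,0,0,0],
  [0,0.8,0.6,0,0,0],
  [0,0.3,0.2,0,0,0],
  [0,0,0,0,0,0],
])

```text
t: 12.05
eef_pos: [0.6101, 0.1224, 0.1861]
tool_rot: [0.707, 0.009, 0.707, -0.01]
contact_force: [-0.4, -0.7, -0.7]
gripper_width: 0.511
```

```bash
python3 go.py 611.6 125 112 1.6
```

```text
t 12.05 p [610.1 122.4 186.1] a 1.6 xdir [-0. -0. -1.] F [-0.4 -0.7 -0.7] w 0.511 (43.5 mm) q [-0.47  0.44  0.22  1.74 -0.12  0.97  1.35]
present axes units [1.853 0.066 0.035] rows>=2
after turn units [1.853 0.066 0.035] rows>=2
turn units 0.0001 rows>=1
```

Request:
step_arm([
  [0,0.06,0.03,0,0,0],
  [0.4,0,0,0,0,0],
  [0.6,0,0,0,0,0],
  [0.5,0,0,0,0,0],
  [0.25,0,0,0,0,0],
  [0.05,0,0,0,0,0],
  [0,0,0,0,0,0],
])

```text
t: 12.92
eef_pos: [0.6118, 0.1242, 0.1145]
tool_rot: [0.707, 0.01, 0.707, -0.01]
contact_force: [-0.3, 0.2, -0.5]
gripper_width: 0.51
```

Request:
step_arm([
  [0.04,0,0,0,0,0],
  [0,0,0,0,0,0],
])

```text
t: 13.18
eef_pos: [0.6117, 0.1244, 0.1129]
tool_rot: [0.707, 0.01, 0.707, -0.01]
contact_force: [-0.2, -0.7, -0.4]
gripper_width: 0.511
```

Request:
step_arm([
  [0.03,0,0,0,0,0],
  [0,0,0,0,0,0],
])

```text
t: 13.42
eef_pos: [0.6118, 0.1244, 0.112]
tool_rot: [0.707, 0.01, 0.707, -0.01]
contact_force: [-0.7, -0.7, 4.6]
gripper_width: 0.504
```

Request:
step_arm([
  [0,0,0,0,0,0],
  [0,0,0,0,0,0],
  [0,0,0,0,0,0],
], fingers=-0.36)

```text
t: 13.8
eef_pos: [0.6115, 0.1244, 0.1111]
tool_rot: [0.707, 0.01, 0.707, -0.01]
contact_force: [-0.2, 0.6, 0.1]
gripper_width: 0.683
```

Request:
step_arm([
  [-0.4,0,0,0,0,0],
  [-0.8,0,0,0,0,0],
  [-0.9,0,0,0,0,0],
  [-0.2,0,0,0,0,0],
])

```text
t: 14.3
eef_pos: [0.6134, 0.1246, 0.2071]
tool_rot: [0.709, 0.011, 0.705, -0.009]
contact_force: [-0.2, 0.2, -0.6]
gripper_width: 0.683
```

```bash
python3 go.py 402 149 200 25.4
python3 - <<'E'
from h import *
for n in("scene",):
    p,d=bot.read_camera(n)
    c=p[130:260,220:400,::-1]
    cv2.imwrite(f"pics/{n}4.png",cv2.resize(c,None,fx=4,fy=4,interpolation=cv2.INTER_CUBIC))
E
```

```text
t 14.30 p [613.4 124.6 207.1] a 1.6 xdir [ 0.005  0.002 -1.   ] F [-0.2  0.2 -0.6] w 0.683 (58.1 mm) q [-0.47  0.42  0.23  1.72 -0.11  1.01  1.34]
present axes units [ 0.178  0.459 -5.299] rows>=6
after turn units [ 0.178 -1.715 -5.035] rows>=6
turn units 0.0660 rows>=3
```

View pics/scene4.png

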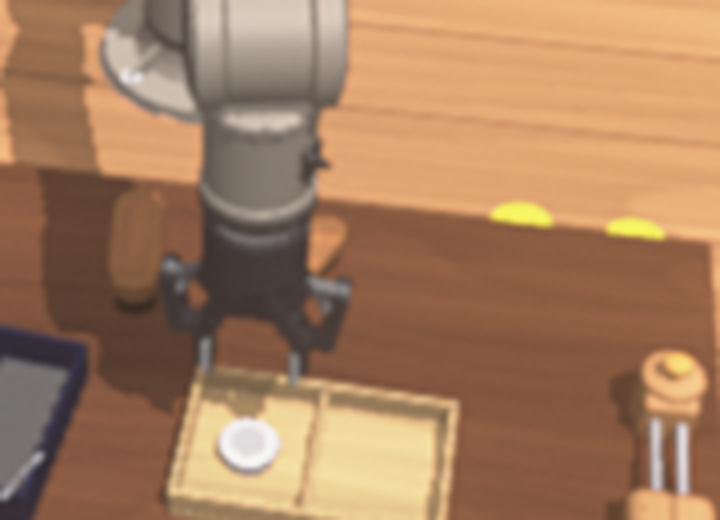

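The small tin lies flat in the tray at (248,445). Next is the compact brush, with a 24° turn.

Request:
step_arm([
  [0,0.08,-0.8,0,0,0],
  [0,0.08,-0.9,0,0,0],
  [0,0.08,-0.9,0,0,0],
  [0,0.08,-0.9,0,0,0],
  [0,0.08,-0.9,0,0,0],
  [0,0.05,-0.9,0.022,0,0],
  [0,0,0,0.022,0,0],
  [0,0,0,0.022,0,0],
], fingers=-0.7)

```text
t: 15.35
eef_pos: [0.3992, 0.1482, 0.2029]
tool_rot: [0.689, 0.156, 0.69, -0.157]
contact_force: [0.4, -0.7, -0.2]
gripper_width: 0.851
```

```bash
python3 go.py 402 148.5 112 25.4
python3 - <<'E'
from h import *
for n in("scene",):
    p,d=bot.read_camera(n)
    c=p[110:240,220:400,::-1]
    cv2.imwrite(f"pics/{n}5.png",cv2.resize(c,None,fx=4,fy=4,interpolation=cv2.INTER_CUBIC))
E
```

```text
t 15.35 p [399.2 148.2 202.9] a 25.6 xdir [-0.001 -0.    -1.   ] F [ 0.4 -0.7 -0.2] w 0.851 (72.3 mm) q [-0.7   0.09  0.21  2.16 -0.02  0.89  0.65]
present axes units [2.273 0.036 0.061] rows>=3
after turn units [2.273 0.036 0.061] rows>=3
turn units -0.0005 rows>=1
```

View pics/scene5.png

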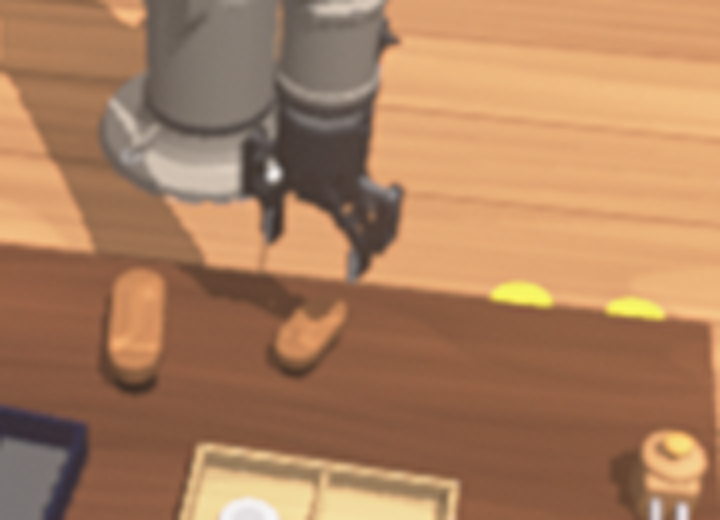

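The gripper above is turned to match the compact brush at (305,340). I'll descend and grip.

Request:
step_arm([
  [0.4,0.03,0.06,0,0,0],
  [0.6,0,0,0,0,0],
  [0.6,0,0,0,0,0],
  [0.5,0,0,0,0,0],
  [0.17,0,0,0,0,0],
  [0,0,0,0,0,0],
])

```text
t: 16.15
eef_pos: [0.4026, 0.1482, 0.1123]
tool_rot: [0.69, 0.155, 0.69, -0.155]
contact_force: [-0.6, -0.1, -0.1]
gripper_width: 0.851
```

```bash
python3 go.py 402 148.5 112 25.4
```

```text
t 16.15 p [402.6 148.2 112.3] a 25.3 xdir [-0.001 -0.001 -1.   ] F [-0.6 -0.1 -0.1] w 0.851 (72.4 mm) q [-0.67  0.25  0.2   2.24 -0.08  0.66  0.71]
present axes units [ 0.007  0.    -0.016] rows>=1
after turn units [ 0.007  0.    -0.016] rows>=1
turn units 0.0002 rows>=1
```

Request:
step_arm([
  [0,0,0,0,0,0],
  [0,0,0,0,0,0],
  [0,0,0,0,0,0],
  [0,0,0,0,0,0],
  [0,0,0,0,0,0],
  [0,0,0,0,0,0],
], fingers=1, force=40)

```text
t: 16.9
eef_pos: [0.4034, 0.1488, 0.1133]
tool_rot: [0.69, 0.156, 0.689, -0.155]
contact_force: [-0.1, -0.1, 4.7]
gripper_width: 0.432
```

```bash
python3 go.py 614.4 227 190 1.6
```

```text
t 16.90 p [403.4 148.8 113.3] a 25.4 xdir [ 0.001  0.001 -1.   ] F [-0.1 -0.1  4.7] w 0.432 (36.8 mm) q [-0.67  0.25  0.2   2.24 -0.08  0.66  0.71]
present axes units [-1.917  4.028  3.929] rows>=5
after turn units [-1.917  2.102  5.219] rows>=6
turn units -0.0660 rows>=3
```

Request:
step_arm([
  [-0.3,0,0,0,0,0],
  [-0.8,0,0,0,0,0],
  [-0.8,0,0,-0.022,0,0],
  [-0.1,0,0,-0.022,0,0],
  [0,0,0,-0.022,0,0],
  [0,0.3,0.7,0,0,0],
  [0,0.3,0.8,0,0,0],
  [0,0.3,0.8,0,0,0],
])

```text
t: 17.9
eef_pos: [0.4967, 0.1821, 0.1933]
tool_rot: [0.707, 0.01, 0.707, -0.01]
contact_force: [0.4, -0.6, 0.4]
gripper_width: 0.435
```

Request:
step_arm([
  [0,0.3,0.8,0,0,0],
  [0,0.3,0.8,0,0,0],
  [0,0.3,0.8,0,0,0],
  [0,0.3,0.5,0,0,0],
  [0,0,0,0,0,0],
])

```text
t: 18.52
eef_pos: [0.6138, 0.2273, 0.1928]
tool_rot: [0.707, 0.01, 0.707, -0.01]
contact_force: [0.2, -1.3, -1.1]
gripper_width: 0.435
```

```bash
python3 go.py 614.4 227 118 1.6
```

```text
t 18.52 p [613.8 227.3 192.8] a 1.6 xdir [ 0.001  0.    -1.   ] F [ 0.2 -1.3 -1.1] w 0.435 (36.9 mm) q [-0.59  0.48  0.19  1.66 -0.11  1.01  1.18]
present axes units [ 1.869 -0.007  0.014] rows>=2
after turn units [ 1.869 -0.007  0.014] rows>=2
turn units 0.0001 rows>=1
```

Request:
step_arm([
  [0.4,0,0,0,0,0],
  [0.6,0,0,0,0,0],
  [0.5,0,0,0,0,0],
  [0.25,0,0,0,0,0],
  [0.06,0,0,0,0,0],
  [0,0,0,0,0,0],
])

```text
t: 19.27
eef_pos: [0.6134, 0.2266, 0.1205]
tool_rot: [0.707, 0.01, 0.707, -0.01]
contact_force: [0.4, 0.7, -0.3]
gripper_width: 0.434
```

Request:
step_arm([
  [0.04,0,0,0,0,0],
  [0,0,0,0,0,0],
])

```text
t: 19.52
eef_pos: [0.6133, 0.2266, 0.1189]
tool_rot: [0.707, 0.01, 0.707, -0.01]
contact_force: [-0.2, -0.5, 0.2]
gripper_width: 0.44
```

Request:
step_arm([
  [0.04,0,0,0,0,0],
  [0,0,0,0,0,0],
])

```text
t: 19.77
eef_pos: [0.6134, 0.2266, 0.1184]
tool_rot: [0.707, 0.01, 0.707, -0.01]
contact_force: [-3.2, -0.3, 8.5]
gripper_width: 0.432
```

Contact (8.5 N). Release and rise.

Request:
step_arm([
  [0,0,0,0,0,0],
  [0,0,0,0,0,0],
  [0,0,0,0,0,0],
], fingers=-0.3)

```text
t: 20.15
eef_pos: [0.6131, 0.2265, 0.1168]
tool_rot: [0.707, 0.01, 0.707, -0.01]
contact_force: [0.1, 0.0, 0.8]
gripper_width: 0.648
```

Request:
step_arm([
  [-0.4,0,0,0,0,0],
  [-0.8,0,0,0,0,0],
  [-0.9,0,0,0,0,0],
  [-0.2,0,0,0,0,0],
])

```text
t: 20.65
eef_pos: [0.6149, 0.227, 0.2128]
tool_rot: [0.709, 0.011, 0.705, -0.009]
contact_force: [0.6, 0.2, 0.5]
gripper_width: 0.654
```

```bash
python3 go.py 430 1 205 -7
python3 - <<'E'
from h import *
for n in("scene",):
    p,d=bot.read_camera(n)
    c=p[130:260,220:400,::-1]
    cv2.imwrite(f"pics/{n}6.png",cv2.resize(c,None,fx=4,fy=4,interpolation=cv2.INTER_CUBIC))
E
```

```text
t 20.65 p [614.9 227.  212.8] a 1.6 xdir [ 0.005  0.003 -1.   ] F [0.6 0.2 0.5] w 0.654 (55.6 mm) q [-0.59  0.46  0.2   1.64 -0.1   1.04  1.18]
present axes units [ 0.196 -5.779 -4.459] rows>=6
after turn units [ 0.196 -5.043 -5.276] rows>=6
turn units -0.0240 rows>=1
```

View pics/scene6.png

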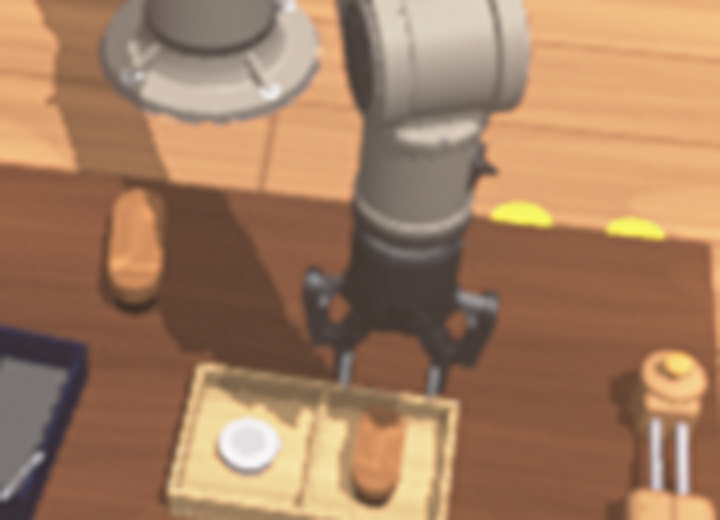

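The compact brush stands on its bristles in the tray at (378,455). Next is the long brush.

Request:
step_arm([
  [0,-0.8,-0.6,0,0,0],
  [0,-0.9,-0.7,0,0,0],
  [0,-0.9,-0.7,0,0,0],
  [0,-0.9,-0.7,0,0,0],
  [0,-0.9,-0.7,0,0,0],
  [0,-0.8,-0.6,0,0,0],
  [0,-0.58,-0.46,-0.012,0,0],
  [0,0,0,-0.012,0,0],
], fingers=-0.7)

```text
t: 21.7
eef_pos: [0.426, -0.0015, 0.2082]
tool_rot: [0.705, -0.043, 0.707, 0.043]
contact_force: [1.2, 0.2, 0.4]
gripper_width: 0.85
```

Request:
step_arm([
  [0,0,0,0,0,0],
])

```text
t: 21.82
eef_pos: [0.4277, 0.0002, 0.2085]
tool_rot: [0.706, -0.043, 0.706, 0.043]
contact_force: [-0.1, 0.3, -0.2]
gripper_width: 0.851
```

```bash
python3 go.py 430 1 118 -7
```

```text
t 21.82 p [4.277e+02 2.000e-01 2.085e+02] a -7.0 xdir [-0.001 -0.    -1.   ] F [-0.1  0.3 -0.2] w 0.851 (72.3 mm) q [-0.4   0.09  0.27  2.15 -0.03  0.91  1.58]
present axes units [2.264 0.013 0.059] rows>=3
after turn units [2.264 0.013 0.059] rows>=3
turn units -0.0001 rows>=1
```

Request:
step_arm([
  [0.4,0.01,0.06,0,0,0],
  [0.6,0,0,0,0,0],
  [0.6,0,0,0,0,0],
  [0.5,0,0,0,0,0],
  [0.16,0,0,0,0,0],
  [0,0,0,0,0,0],
])

```text
t: 22.58
eef_pos: [0.4305, 0.0013, 0.1183]
tool_rot: [0.705, -0.043, 0.706, 0.043]
contact_force: [-0.2, 0.3, 0.7]
gripper_width: 0.849
```

Request:
step_arm([
  [0,0,0,0,0,0],
  [0,0,0,0,0,0],
  [0,0,0,0,0,0],
  [0,0,0,0,0,0],
  [0,0,0,0,0,0],
  [0,0,0,0,0,0],
], fingers=1, force=60)

```text
t: 23.32
eef_pos: [0.4313, 0.0013, 0.1194]
tool_rot: [0.706, -0.043, 0.705, 0.043]
contact_force: [-2.3, -0.3, 5.7]
gripper_width: 0.504
```

```bash
python3 go.py 612 -274 200 5
```

```text
t 23.32 p [431.3   1.3 119.4] a -7.0 xdir [ 0.002  0.001 -1.   ] F [-2.3 -0.3  5.7] w 0.504 (42.9 mm) q [-0.37  0.24  0.25  2.23 -0.1   0.67  1.65]
present axes units [-2.014 -7.382  3.644] rows>=8
after turn units [-2.014 -6.463  5.1  ] rows>=7
turn units 0.0334 rows>=2
```

Request:
step_arm([
  [-0.3,0,0,0,0,0],
  [-0.8,0,0,0,0,0],
  [-0.8,0,0,0.0167,0,0],
  [-0.1,0,0,0.0167,0,0],
  [0,0,0,0,0,0],
  [0,-0.6,0.5,0,0,0],
  [0,-0.7,0.6,0,0,0],
  [0,-0.7,0.6,0,0,0],
])

```text
t: 24.32
eef_pos: [0.4914, -0.0852, 0.1982]
tool_rot: [0.706, 0.03, 0.707, -0.03]
contact_force: [-0.1, 0.3, -1.5]
gripper_width: 0.501
```

Request:
step_arm([
  [0,-0.7,0.6,0,0,0],
  [0,-0.7,0.6,0,0,0],
  [0,-0.8,0.6,0,0,0],
  [0,-0.8,0.6,0,0,0],
  [0,-0.8,0.5,0,0,0],
  [0,-0.65,0.5,0,0,0],
  [0,0,0,0,0,0],
])

```text
t: 25.2
eef_pos: [0.611, -0.2764, 0.1975]
tool_rot: [0.706, 0.031, 0.707, -0.032]
contact_force: [-0.2, 0.5, -2.1]
gripper_width: 0.504
```

```bash
python3 go.py 612 -274 124 5
```

```text
t 25.20 p [ 611.  -276.4  197.5] a 5.1 xdir [-0.002 -0.001 -1.   ] F [-0.2  0.5 -2.1] w 0.504 (42.8 mm) q [ 0.05  0.53  0.41  1.62 -0.23  1.04  2.  ]
present axes units [1.837 0.061 0.021] rows>=2
after turn units [1.837 0.061 0.021] rows>=2
turn units -0.0002 rows>=1
```

Request:
step_arm([
  [0.2,0.06,0.02,0,0,0],
  [0.5,0,0,0,0,0],
  [0.5,0,0,0,0,0],
  [0.4,0,0,0,0,0],
  [0.15,0,0,0,0,0],
  [0.03,0,0,0,0,0],
  [0,0,0,0,0,0],
])

```text
t: 26.08
eef_pos: [0.6127, -0.2717, 0.1279]
tool_rot: [0.707, 0.031, 0.706, -0.031]
contact_force: [-0.3, -0.2, -0.6]
gripper_width: 0.503
```

Request:
step_arm([
  [0.04,0,0,0,0,0],
  [0,0,0,0,0,0],
])

```text
t: 26.32
eef_pos: [0.6124, -0.2714, 0.1259]
tool_rot: [0.707, 0.031, 0.706, -0.031]
contact_force: [0.1, -0.6, -1.8]
gripper_width: 0.502
```

Request:
step_arm([
  [0.04,0,0,0,0,0],
  [0,0,0,0,0,0],
])

```text
t: 26.58
eef_pos: [0.6125, -0.2715, 0.1246]
tool_rot: [0.707, 0.031, 0.706, -0.031]
contact_force: [-0.7, 0.7, 2.0]
gripper_width: 0.504
```

Request:
step_arm([
  [0.01,0,0,0,0,0],
  [0,0,0,0,0,0],
  [0,0,0,0,0,0],
  [0,0,0,0,0,0],
], fingers=-0.4)

```text
t: 27.08
eef_pos: [0.6123, -0.2714, 0.1236]
tool_rot: [0.706, 0.031, 0.706, -0.031]
contact_force: [-0.0, -0.3, 0.6]
gripper_width: 0.701
```

Request:
step_arm([
  [-0.4,0,0,0,0,0],
  [-0.8,0,0,0,0,0],
  [-0.9,0,0,0,0,0],
  [-0.2,0,0,0,0,0],
])

```text
t: 27.58
eef_pos: [0.6138, -0.2724, 0.2197]
tool_rot: [0.708, 0.03, 0.704, -0.032]
contact_force: [-0.4, -0.3, -0.3]
gripper_width: 0.702
```

```bash
python3 go.py 361 -311 205 7.6
python3 - <<'E'
from h import *
for n in("scene",):
    p,d=bot.read_camera(n)
    c=p[130:260,90:270,::-1]
    cv2.imwrite(f"pics/{n}7.png",cv2.resize(c,None,fx=4,fy=4,interpolation=cv2.INTER_CUBIC))
E
```

```text
t 27.57 p [ 613.8 -272.4  219.7] a 5.0 xdir [ 0.006 -0.002 -1.   ] F [-0.4 -0.3 -0.3] w 0.702 (59.6 mm) q [ 0.04  0.5   0.41  1.6  -0.22  1.08  1.99]
present axes units [ 0.368 -1.514 -6.212] rows>=7
after turn units [ 0.368 -1.792 -6.138] rows>=7
turn units 0.0072 rows>=1
```

View pics/scene7.png

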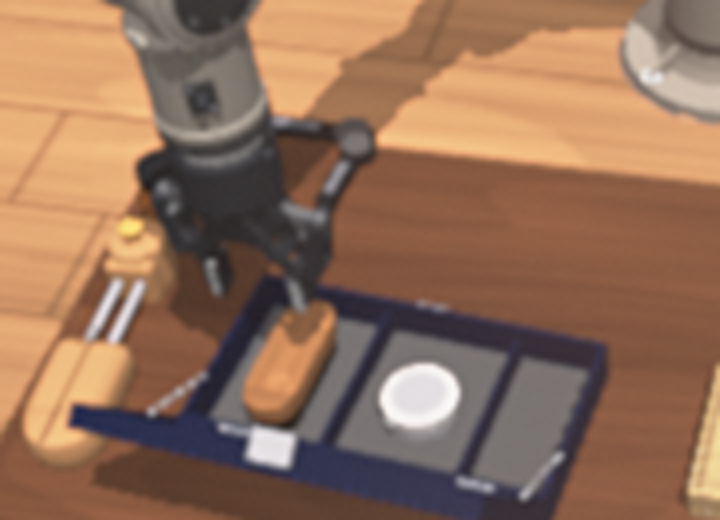

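The long brush stands on its bristles in the wider compartment at (290,362). The applicator is next; it is the stool one, confirmed above.

Request:
step_arm([
  [0,-0.2,-0.8,0.0072,0,0],
  [0,-0.25,-0.9,0,0,0],
  [0,-0.25,-0.9,0,0,0],
  [0,-0.25,-0.9,0,0,0],
  [0,-0.25,-0.9,0,0,0],
  [0,-0.25,-0.9,0,0,0],
  [0.2,-0.25,-0.8,0,0,0],
  [0.2,-0.05,0,0,0,0],
])

```text
t: 28.62
eef_pos: [0.3585, -0.3101, 0.199]
tool_rot: [0.705, 0.048, 0.706, -0.048]
contact_force: [-0.1, 0.2, -0.1]
gripper_width: 0.696
```

Request:
step_arm([
  [0,0,0,0,0,0],
])

```text
t: 28.75
eef_pos: [0.3615, -0.3096, 0.199]
tool_rot: [0.705, 0.047, 0.706, -0.047]
contact_force: [0.9, -0.2, -0.4]
gripper_width: 0.703
```

```bash
python3 go.py 361 -311 106 7.6
```

```text
t 28.75 p [ 361.5 -309.6  199. ] a 7.6 xdir [-0.001  0.001 -1.   ] F [ 0.9 -0.2 -0.4] w 0.703 (59.7 mm) q [ 0.14  0.2   0.5   2.08 -0.12  0.9   2.15]
present axes units [ 2.325 -0.037 -0.007] rows>=3
after turn units [ 2.325 -0.037 -0.007] rows>=3
turn units 0.0000 rows>=1
```

Request:
step_arm([
  [0.4,-0.03,0,0,0,0],
  [0.6,0,0,0,0,0],
  [0.6,0,0,0,0,0],
  [0.5,0,0,0,0,0],
  [0.2,0,0,0,0,0],
  [0,0,0,0,0,0],
])

```text
t: 29.5
eef_pos: [0.3612, -0.3109, 0.107]
tool_rot: [0.705, 0.047, 0.706, -0.047]
contact_force: [0.1, 0.5, 0.3]
gripper_width: 0.704
```

Request:
step_arm([
  [0,0,0,0,0,0],
  [0,0,0,0,0,0],
  [0,0,0,0,0,0],
  [0,0,0,0,0,0],
  [0,0,0,0,0,0],
  [0,0,0,0,0,0],
  [0,0,0,0,0,0],
], fingers=1, force=40)

```text
t: 30.38
eef_pos: [0.3618, -0.3115, 0.1084]
tool_rot: [0.706, 0.047, 0.705, -0.047]
contact_force: [-1.2, 1.4, 5.9]
gripper_width: 0.195
```

```bash
python3 go.py 622.7 -65.4 190 5
```

```text
t 30.38 p [ 361.8 -311.5  108.4] a 7.6 xdir [ 0.001 -0.    -1.   ] F [-1.2  1.4  5.9] w 0.195 (16.6 mm) q [ 0.2   0.35  0.45  2.15 -0.24  0.69  2.26]
present axes units [-2.039  6.96   5.653] rows>=7
after turn units [-2.039  6.697  5.963] rows>=7
turn units -0.0072 rows>=1
```

Request:
step_arm([
  [-0.3,0,0,0,0,0],
  [-0.8,0,0,0,0,0],
  [-0.8,0,0,-0.0072,0,0],
  [-0.2,0.4,0.4,0,0,0],
  [0,0.7,0.6,0,0,0],
  [0,0.7,0.6,0,0,0],
  [0,0.7,0.6,0,0,0],
  [0,0.7,0.6,0,0,0],
])

```text
t: 31.38
eef_pos: [0.4847, -0.1926, 0.1924]
tool_rot: [0.707, 0.031, 0.706, -0.031]
contact_force: [0.5, -0.6, -0.6]
gripper_width: 0.194
```

Request:
step_arm([
  [0,0.7,0.6,0,0,0],
  [0,0.7,0.6,0,0,0],
  [0,0.7,0.6,0,0,0],
  [0,0.7,0.6,0,0,0],
  [0,0.6,0.6,0,0,0],
  [0,0,0,0,0,0],
])

```text
t: 32.12
eef_pos: [0.617, -0.0654, 0.192]
tool_rot: [0.707, 0.03, 0.706, -0.029]
contact_force: [0.2, -0.2, 0.1]
gripper_width: 0.195
```

```bash
python3 go.py 622.7 -65.4 113 5
python3 - <<'E'
from h import *
for n in("scene",):
    p,d=bot.read_camera(n)
    c=p[130:260,130:310,::-1]
    cv2.imwrite(f"pics/{n}8.png",cv2.resize(c,None,fx=4,fy=4,interpolation=cv2.INTER_CUBIC))
E
```

```text
t 32.12 p [617.  -65.4 192. ] a 4.7 xdir [ 0.001  0.001 -1.   ] F [ 0.2 -0.2  0.1] w 0.195 (16.6 mm) q [-0.26  0.44  0.35  1.75 -0.18  0.98  1.65]
present axes units [1.975 0.011 0.141] rows>=2
after turn units [1.975 0.011 0.141] rows>=2
turn units 0.0007 rows>=1
```

View pics/scene8.png

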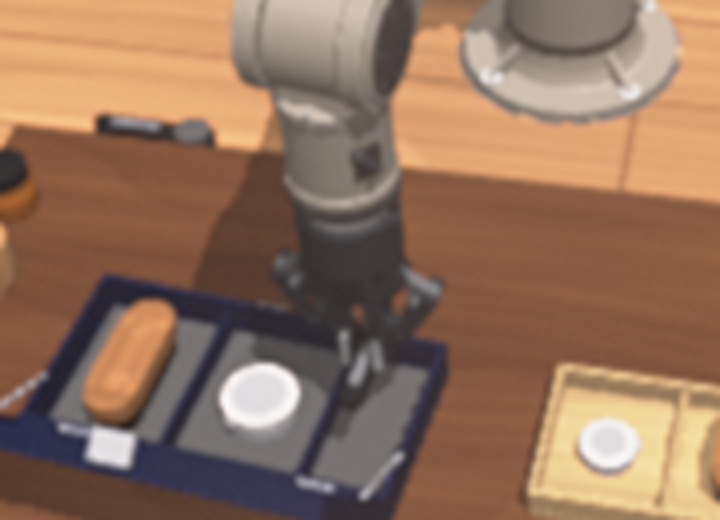

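The applicator is held level over the narrow compartment at (355,385). I'll lower it.

Request:
step_arm([
  [0,0.01,0.14,0,0,0],
  [0.3,0,0,0,0,0],
  [0.5,0,0,0,0,0],
  [0.5,0,0,0,0,0],
  [0.4,0,0,0,0,0],
  [0.18,0,0,0,0,0],
  [0,0,0,0,0,0],
])

```text
t: 33.05
eef_pos: [0.6207, -0.0687, 0.1161]
tool_rot: [0.706, 0.031, 0.707, -0.031]
contact_force: [-0.7, 0.9, -0.3]
gripper_width: 0.193
```

Request:
step_arm([
  [0.05,0,0,0,0,0],
  [0,0,0,0,0,0],
])

```text
t: 33.3
eef_pos: [0.6213, -0.0685, 0.115]
tool_rot: [0.707, 0.031, 0.706, -0.031]
contact_force: [-0.4, 0.5, -0.4]
gripper_width: 0.196
```

Request:
step_arm([
  [0.03,0.06,0,0,0,0],
  [0.03,0,0,0,0,0],
  [0,0,0,0,0,0],
])

```text
t: 33.67
eef_pos: [0.6215, -0.0659, 0.1135]
tool_rot: [0.707, 0.031, 0.706, -0.031]
contact_force: [-4.3, 1.4, 10.7]
gripper_width: 0.191
```

Request:
step_arm([
  [0,0,0,0,0,0],
  [0,0,0,0,0,0],
  [0,0,0,0,0,0],
], fingers=0.34)

```text
t: 34.05
eef_pos: [0.6211, -0.0661, 0.1119]
tool_rot: [0.706, 0.031, 0.707, -0.031]
contact_force: [0.7, 0.1, 1.0]
gripper_width: 0.327
```

Request:
step_arm([
  [-0.3,0,0,0,0,0],
  [-0.6,0,0,0,0,0],
  [-0.8,0,0,0,0,0],
  [-0.9,0,0,0,0,0],
  [-0.6,0,-0.6,0,0,0],
  [-0.2,0,-0.9,0,0,0],
  [0,0,-0.9,0,0,0],
  [0,0,-0.9,0,0,0],
])

```text
t: 35.05
eef_pos: [0.4888, -0.0547, 0.249]
tool_rot: [0.707, 0.031, 0.706, -0.031]
contact_force: [0.3, -0.4, 0.5]
gripper_width: 0.33
```

Request:
step_arm([
  [0,0.5,-0.6,0,0,0],
  [0,0.3,-0.2,0,0,0],
  [0,0,0,0,0,0],
  [0,0,0,0,0,0],
])

```text
t: 35.55
eef_pos: [0.4616, -0.0204, 0.2483]
tool_rot: [0.707, 0.031, 0.706, -0.031]
contact_force: [-0.0, -0.7, -0.1]
gripper_width: 0.333
```

```bash
python3 go.py
python3 - <<'E'
from h import *
for n in("scene","top"):
    p,d=bot.read_camera(n); np.savez(f"{n}9.npz",p=p,d=d)
    c=p[130:260,90:370,::-1] if n=="scene" else p[20:250,60:450,::-1]
    cv2.imwrite(f"pics/{n}9.png",cv2.resize(c,None,fx=2.8 if n=="scene" else 2,fy=2.8 if n=="scene" else 2,interpolation=cv2.INTER_CUBIC))
E
```

```text
t 35.55 p [461.6 -20.4 248.3] a 5.0 xdir [ 0.001 -0.    -1.   ] F [-0.  -0.7 -0.1] w 0.333 (28.3 mm) q [-0.41  0.1   0.34  2.04 -0.04  1.01  1.44]
```

View pics/scene9.png

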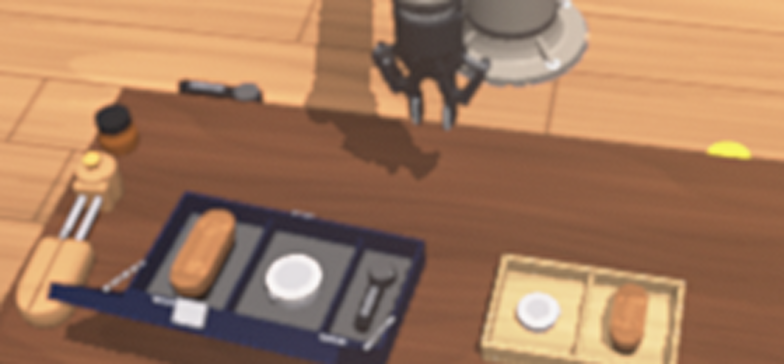

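View pics/top9.png

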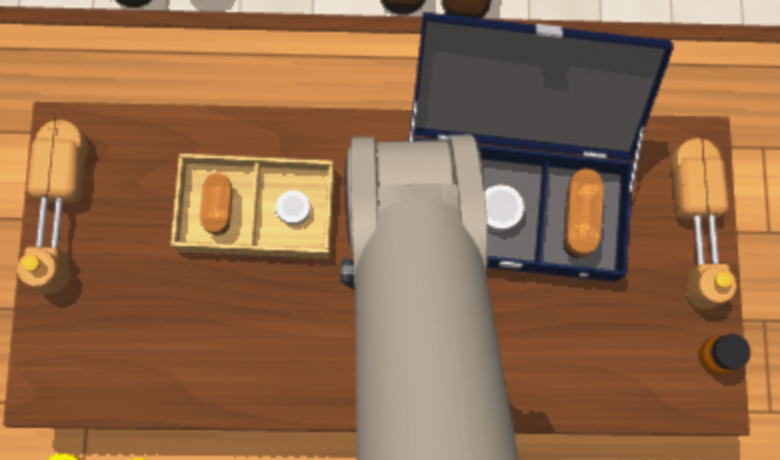

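Both views show all five things in their compartments. In the scene crop they are at brush (204,250), tin (294,277), applicator (376,297), small tin (538,310) and compact brush (627,317). I'll check heights, tilt and positions numerically before handing in.

Run:
```python
from h import *
f=np.load("scene9.npz");P=cloud("scene",f["d"])*1000
def fr(c,yaw):
    ex=np.array([np.cos(yaw),np.sin(yaw)]);return np.c_[ex,[-ex[1],ex[0]]],np.array(c)
B=fr((613,-179),-.085);T=fr((613,176),-.028)
for nm,(A,c),y0,y1,zlo,ex,hx in(("brL",B,-146,-44,118,147,70),("tinL",B,-34,72,118,129,70),("app",B,84,144,112,123,65),("tinS",T,-97,-5,113,123,55),("brC",T,5,97,118,137,55)):
    l=(P[...,:2]-c)@A;m=(l[...,1]>y0)&(l[...,1]<y1)&(abs(l[...,0])<hx)&(P[...,2]>zlo)
    q=np.c_[l[m],P[...,2][m]];top=q[q[:,2]>np.percentile(q[:,2],90)-6]
    g=np.linalg.lstsq(np.c_[top[:,:2],np.ones(len(top))],top[:,2],rcond=None)[0]
    print(nm,"n",len(q),"local",np.median(q[:,:2],0).round(1),"extent",q[:,:2].min(0).round(0),q[:,:2].max(0).round(0),"top z",np.median(top[:,2]).round(1),"expected",ex,"slope",g[:2].round(3))
a=np.load("scene0.npz")["d"];b=f["d"];Q=cloud("scene",a)*1000
for nm,(x0,x1,y0,y1) in {"treeL":(470,740,390,500),"treeR":(470,740,-500,-395),"jar":(380,450,-490,-420)}.items():
    r=[np.median(K[(K[...,0]>x0)&(K[...,0]<x1)&(K[...,1]>y0)&(K[...,1]<y1)&(K[...,2]>112)&(K[...,2]<190)],0).round(1) for K in(Q,P)]
    print(nm,*r)
```

```text
brL n 481 local [ 12.3 -89.8] extent [ -69. -119.] [ 65. -44.] top z 149.0 expected 147 slope [ 0.    -0.019]
tinL n 277 local [ 7.7 18.7] extent [-70. -25.] [70. 72.] top z 131.2 expected 129 slope [-0.019  0.005]
app n 180 local [ -4.6 112.1] extent [-52.  95.] [ 50. 133.] top z 123.2 expected 123 slope [-0.028  0.028]
tinS n 159 local [  5.1 -54.7] extent [-54. -95.] [ 27. -30.] top z 125.1 expected 123 slope [-0.009 -0.001]
brC n 270 local [ 4.7 46.6] extent [-53.  28.] [43. 66.] top z 138.9 expected 137 slope [-0.     0.005]
treeL [652.9 440.1 139.2] [653.2 440.3 139.1]
treeR [ 637.2 -437.7  139.3] [ 635.4 -437.8  139.5]
jar [ 430.4 -455.2  146.7] [ 429.8 -454.8  146.7]
```

Tops are within 2 mm of expected once the scene camera's +2 mm bias (the stool reads 102.3) is allowed for. Slopes are small, and the trees and jar have not moved. Handing in.

```bash
python3 -c "
from station import bot
print(bot.hand_in())"
```

```text
the job is handed in; nothing more can be done
None
```

I made up both kits and handed the job in at about 36 s of the 125 s allowed; no verdict is reported.

- **Home kit (blue box):** the large white tin is in the middle compartment, the 100 mm applicator in the narrow end and the long brush in the wider end.
- **Travel kit (tray):** the small tin is in the -y compartment and the compact brush in the +y one.
- **How they were set down:** each thing was lowered until the wrist force showed contact (about 2 to 11 N), then released.

**Last checks:**
- All five things lie well inside their compartments. Their tops read 0 to 2 mm above the expected height, which is the scene camera's own offset, and fitted slopes are at most about 0.03.
- The shoe trees and jar measured within 2 mm of where they started. The gripper was parked clear of everything.
- No check failed.

**Disagreements:**
- The brushes and applicator lay roughly along world x, not y as the text says, so I followed the measurement.
- The two cameras differed by about 4 mm in x.

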